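# Set the sample mill's grind and open its feed cover

## Task

Get the sample mill ready: turn its adjustment ring clockwise until the burrs touch, then back it off four clicks (the fourth white mark after the red one at the red pointer). Then tip the feed cover open as far as it goes by pressing down its red-marked edge, which sits too deep in its collar for fingers to get hold of, and leave everything else on the bench where it is.

Things in the scene. Friction and masses are not known exactly. Their poses are not given: they have to be found in the camera images.
- mill: white bench sample mill on a black foot, fixed to the table. Origin: centre of the housing at table level; z up, x towards its column (the back), -x towards its front. Housing 215 x 215 mm, top at 120 mm. The dark adjustment ring on top is 200 mm in diameter, centred on the origin, its upper face 141 mm above the table.
- column (a point): centre of the top of the white column at the mill's back, fixed, 140 mm from the mill's axis along its x: 50 mm (x) by 75 mm (y), 310 mm high. It stands outside the ring but leaves no room for a gripper that works at the ring close to it.
- collar (a point): centre of the mouth of the fixed steel collar on the mill's axis, in the middle of the ring: outer diameter 112 mm, inner 100 mm, from 142 to 182 mm above the table. The round feed cover lies in its mouth.
- pointer (a point): top of the red pointer at the front edge of the housing, 106 mm from the mill's axis along its -x, 144 mm above the table; the ring's marks pass it.
- ring (a joint): angle of the adjustment ring, rad: 0 = burrs touch (hard stop); grows counterclockwise seen from above (backing off), stop at 2.5. One click is 12 degrees (0.2094 rad): the ring's red mark faces the pointer at 0, the k-th white mark after it at k clicks. No notches are felt: a steady friction of 0.25 N m (3 N at a lug) holds the ring where it is left.
- lug0 (a point): centre of the top of lug 0, one of four black upright posts on the ring that serve to push it round: 18 mm in diameter, 40 mm tall (141 to 181 mm above the table), 88 mm from the ring's axis, at 45 degrees plus the ring's angle, counterclockwise from the mill's x axis
- lug1 (a point): centre of the top of lug 1, one of four black upright posts on the ring that serve to push it round: 18 mm in diameter, 40 mm tall (141 to 181 mm above the table), 88 mm from the ring's axis, at 135 degrees plus the ring's angle, counterclockwise from the mill's x axis
- lug2 (a point): centre of the top of lug 2, one of four black upright posts on the ring that serve to push it round: 18 mm in diameter, 40 mm tall (141 to 181 mm above the table), 88 mm from the ring's axis, at 225 degrees plus the ring's angle, counterclockwise from the mill's x axis
- lug3 (a point): centre of the top of lug 3, one of four black upright posts on the ring that serve to push it round: 18 mm in diameter, 40 mm tall (141 to 181 mm above the table), 88 mm from the ring's axis, at 315 degrees plus the ring's angle, counterclockwise from the mill's x axis
- cover (a joint): tilt of the feed cover, rad: 0 = level and shut, 0.7 = fully open (stop). Pressing the red-marked front edge (mill -x) down raises the other edge. Friction of 0.05 N m lets it stay where it is left.
- press_mark (a point): middle of the red mark on the feed cover, where to press: 30 mm from the cover's axis towards the mill's -x. The cover is an aluminium disc, 94 mm across, 6 mm thick, its top 180 mm above the table when level, 2 mm below the collar's rim, turning about a level axis through its centre along the mill's y. The mark sinks about 19 mm to fully open; below it is hollow down to 144 mm.
- microscope: white microscope with black eyepiece, loose, 323 mm high; base about 160 x 120 mm. Origin: centre of its underside. Tube up to the full height, 20 mm from the origin towards its -x (front). Leave alone.
- reagent: brown bottle with blue cap, loose, 68 mm in diameter, 190 mm high; origin at the centre of its underside. Leave alone.
- slide_box: blue and white slide box, loose, 120 x 80 x 30 mm; origin at the centre of its underside. Leave alone.
- beaker: glass beaker, loose, 70 mm in diameter, 90 mm high; origin at the centre of its underside. Leave alone.
- dishes: stack of clear dishes, loose, 90 mm in diameter, 46 mm high; origin at the centre of its underside. Leave alone.
- brush: brush, loose, 130 mm long, lying flat along its x axis; origin at the middle of its underside. Leave alone.

How it is judged:
By the outcome, as a careful person would: the job done as asked, in the order asked, and still so for the second after the job is handed in, with the robot touching nothing.
It also fails if it takes over 53 s, if anything falls off the work surface, if the arm or the gripper's body presses on something with over 40 N, if the wrist force passes 120 N, or if a joint passes its speed limit or range.

## Robot

A 6-joint arm with a two-finger parallel gripper is mounted at the origin on the work surface. World frame = base frame: x ahead of the robot, y to its left, z up, the work surface at z = 0. Lengths are in m, angles in rad, forces in N, time in s.
With the tool pointing down it reaches from about 0.25 to 0.725 m from the base axis. Payload 4 kg.
Tool frame: the origin (TCP) lies midway between the tips of the shut fingers; the grasp point (between the pads) lies 19 mm behind it; z points along the fingers, x is the direction in which the jaws open and shut, and the axes are right-handed (so a half turn about z gives the same grasp; the last joint's range is limited). The gripper opens to 85 mm and grips with 20 to 120 N. Pads are 22 mm wide; open, the fingers measure 114 mm over their backs; the gripper's body (76 mm by 85 mm) begins 54 mm behind the grasp point. The pads swing forward as they close: fully open they stand 13 mm farther back than shut.
Start: joints at [1.307, 0.241, 0.005, 1.335, 0, 1.571], TCP at [0.13, 0.483, 0.231] pointing down, gripper open.
Joint ranges: [-2.72, 2.72], [-1.05, 1.87], [-1.09, 1.28], [-1.99, 2.15], [-1.42, 1.44], [-3.14, 3.14]. Speed limits (rad/s): [2.79, 2.79, 3.14, 3.14, 3.14, 3.14].

## Interface

Orientations are given as a unit quaternion [x, y, z, w].
In Python, from workcell import bot, vision, ticket gives the robot as it stands.
- The arm moves only by the tool play_rows, never from a script. Its argument "deltas" is one flat list of numbers, 5 for each row, row after row: the opening, from 0 (shut) to 1 (fully open), then the shift along the tool's x, y, z in units of 60 mm (1.0 is 60 mm), then the turn about the tool's z in degrees. A call has 1 to 12 rows; each row shifts and turns the pose as measured when the row begins, along the tool's axes as they then stand; what a row does not reach is not made up. A row lasts 1/8 s, in which the tool goes at most 62.5 mm and 10.7 degrees, less where a joint would pass 70% of its speed; a pose out of reach is approached as far as the arm can. A call is refused whole if a number of a shift passes 1 or a number of a turn 10.7, either way. A call with a gripper value outside its range is refused whole. The fingers move at their own pace and stop on an object; the grip force is fixed at half the most. Time passes only in rows, so rows that do not move let the fingers close. It gives the time, the measured TCP pose, the force and the opening at its end, in the units of the state.
- bot.get_obs(): the state, without advancing time (a new reading comes with each control period).
- vision.camera(name): name is "side" or "top"; returns a dict with "color" (420x560x3 uint8, blue, green, red), "intrinsics" (3x3 intrinsics, pixels), "rvec" (rotation vector, rad) and "tvec" (3), from world to camera coordinates, as OpenCV has them. Camera axes: x right, y down, z forward; pixel columns grow to the right and rows downward; lengths in m; the calibration is good to about 2 mm. A picture is of the moment at which its call begins. There is no depth.
- ticket.job_done(): hands the job in, once; it reports no verdict.
The state is a dict: "clock": time; "joint_pos": joint angles; "joint_vel": joint speeds; "tau": joint torques, N m; "eef_pos": TCP position; "tool_rot": TCP orientation; "ft_force": force on the tool from outside, world axes, zero at the start; "ft_torque": the same for the moment, N m; "grip_width": finger opening in m.
Only numpy, scipy, OpenCV 4.12 (cv2) and the standard library are available. Lean on these libraries where they do the work, as an engineer would, in place of code of your own. Each camera call takes 0.05 s, during which the arm holds its last target. There are 200 camera calls.

## Working session

There is one attempt and no reset: what is moved stays moved. The work goes in short steps, Python scripts to look and compute and a tool call to move; the robot and the scene stay as the last step left them, time stands still between calls to the robot, and variables do not carry over. Pictures are saved under pics/ and viewed, about 8 in all and at most 12, crops included, and the job is handed in when it is done.

Besides the shell and the picture viewer there is one more tool, called after "Call:" as name(argument=value, ...), one argument or row to a line, values as JSON. play_rows: Moves the arm, as the interface text tells. Its arguments: {"type":"object","properties":{"deltas":{"type":"array"}},"required":["deltas"]}

```bash
mkdir -p pics; python3 - <<'E'
from workcell import bot,vision
import cv2
o=bot.get_obs(); print({k:o[k] for k in('clock','eef_pos','tool_rot','grip_width')})
for n in('top','side'):
    c=vision.camera(n); cv2.imwrite(f'pics/{n}0.png',cv2.resize(c['color'],(800,600),interpolation=cv2.INTER_CUBIC)); print(n,c['intrinsics'],c['rvec'],c['tvec'])
E
```

```text
{'clock': 0.0, 'eef_pos': array([0.13021464, 0.48211116, 0.23039486]), 'tool_rot': array([ 7.93956572e-01,  6.07973596e-01, -8.22886998e-04,  6.25977078e-04]), 'grip_width': 0.08549316098255418}
top [[396.026975     0.         270.66151574]
 [  0.         396.026975   203.600131  ]
 [  0.           0.           1.        ]] [ 2.25219863 -1.94232479  0.21144529] [0.01925832 0.6268399  0.91143617]
side [[490.07663838   0.         280.51827844]
 [  0.         490.07663838 205.2150922 ]
 [  0.           0.           1.        ]] [ 0.5266867  -2.76095678  1.03893918] [0.57597812 0.22555023 1.20871319]
```

View pics/top0.png

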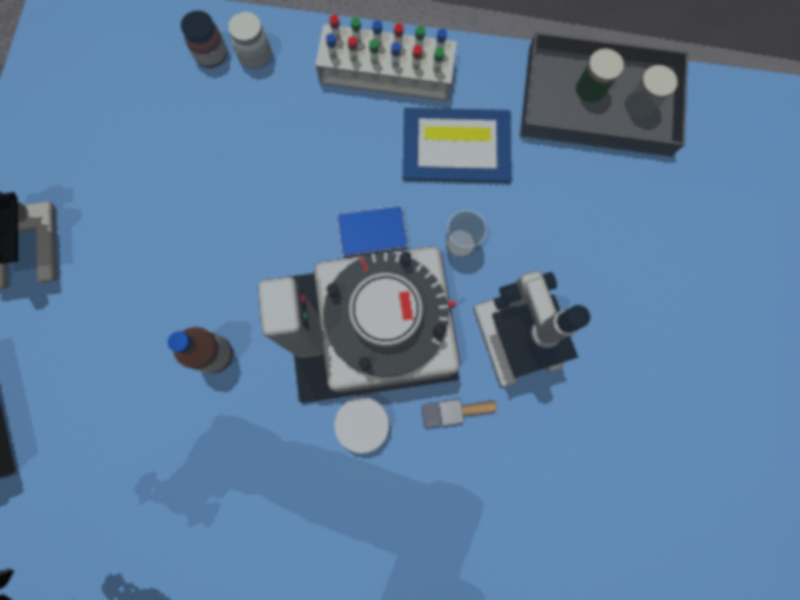

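View pics/side0.png

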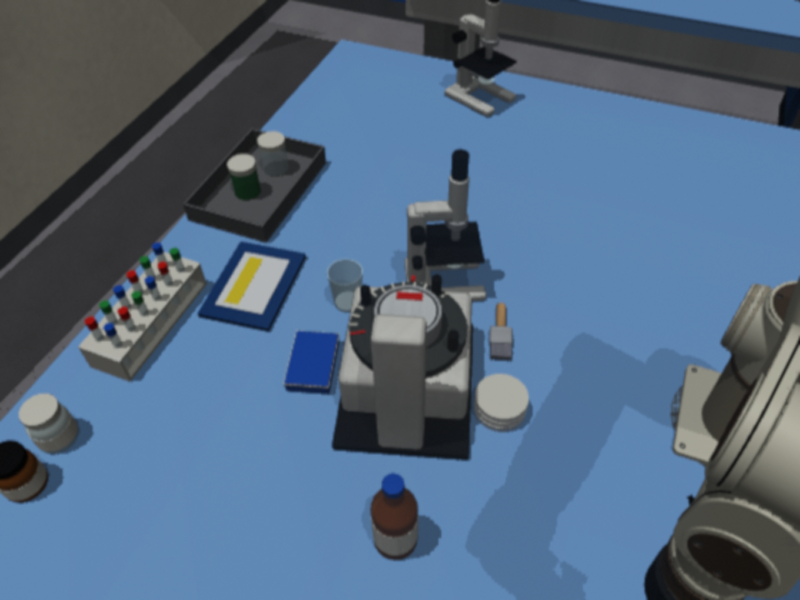

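```bash
cat > h.py <<'E'
import numpy as np,cv2
from scipy.optimize import least_squares
from workcell import bot,vision
def proj(c,P): return cv2.projectPoints(np.array(P,float).reshape(-1,1,3),c['rvec'],c['tvec'],c['intrinsics'],None)[0][:,0]
def back(c,uv,z):
    R=cv2.Rodrigues(c['rvec'])[0]; d=R.T@np.linalg.inv(c['intrinsics'])@[*uv,1]; o=-R.T@c['tvec']
    return o+d*(z-o[2])/d[2]
def mill(p,pts): # p=x,y,yaw
    c,s=np.cos(p[2]),np.sin(p[2]); q=np.array(pts,float)
    return np.c_[p[0]+c*q[:,0]-s*q[:,1],p[1]+s*q[:,0]+c*q[:,1],q[:,2]]
def model(a): return [[0,0,.182],[-.106,0,.144]]+[[.088*np.cos(t),.088*np.sin(t),.181] for t in a+np.pi/4+np.pi/2*np.arange(4)]+[[-.03,0,.18],[.14,0,.31]]
E
python3 - <<'E'
from h import *
c=vision.camera('top'); s=vision.camera('side')
k=.7
T=np.array([[385,309],[451,304],[440,330],[405,260],[335,292],[365,364],[405,306],[279,305]])*k
S=np.array([[407,310],[413,279],[436,285],[365,293],[np.nan]*2,[454,338],[409,296],[400,327]])*k
def f(p):
    W=mill(p,model(p[3])); return np.nan_to_num(np.r_[proj(c,W)-T,proj(s,W)-S]).ravel()
p0=back(c,T[0],.182); d=p0-back(c,T[1],.144)
r=least_squares(f,[p0[0],p0[1],np.arctan2(d[1],d[0]),1.92],loss='soft_l1'); print(r.x,np.degrees(r.x[2:])); print(np.round(r.fun.reshape(-1,2),1).tolist())
for n,uv,z in(('scope tube',(570,320),.32),('scope',(525,340),.1),('reagent',(180,342),.19),('beaker',(466,230),.09),('dishes',(362,425),.046),('cam',(400,300),0)): print(n,back(c,np.array(uv)*k,z))
p=r.x
for i,t in enumerate(p[3]+np.pi/4+np.pi/2*np.arange(4)): print(i,mill(p,[[.088*np.cos(t),.088*np.sin(t),.181]]),np.degrees(t+p[2])%360)
for im,n in((c,'t'),(s,'s')):
    g=im['color'].copy()
    G=cv2.resize(g,None,fx=4,fy=4,interpolation=cv2.INTER_CUBIC)
    for q in proj(im,mill(p,model(p[3]))): cv2.circle(G,tuple(int(v) for v in q*4+2),4,(0,255,0),1)
    u,v=(proj(im,mill(p,[[0,0,.16]]))[0]*4).astype(int); cv2.imwrite(f'pics/{n}1.png',G[max(0,v-250):v+250,max(0,u-350):u+350])
E
```

```text
[0.56328993 0.10602007 1.86370191 1.85340905] [106.78225386 106.19251601]
[[-0.0, 0.5], [0.2, 0.3], [-0.1, 0.0], [-0.0, -1.9], [-2.9, -1.4], [-0.6, 0.4], [-0.3, 0.8], [-1.5, 1.6], [0.6, -0.6], [-0.2, -1.1], [0.1, -5.9], [-0.4, -3.8], [0.0, 0.0], [-0.2, -3.8], [0.2, 0.1], [-0.7, -0.1]]
scope tube [ 0.55966655 -0.13017156  0.32      ]
scope [ 0.5619594  -0.12640555  0.1       ]
reagent [0.46935819 0.39821992 0.19      ]
beaker [ 0.73907031 -0.0094472   0.09      ]
dishes [0.38734704 0.11894334 0.046     ]
cam [0.61822051 0.08624916 0.        ]
0 [[0.5449558  0.01995115 0.181     ]] 257.97476986643676
1 [[0.64935886 0.08768594 0.181     ]] 347.97476986643676
2 [[0.58162406 0.19208899 0.181     ]] 77.97476986643676
3 [[0.47722101 0.1243542  0.181     ]] 167.97476986643676
```

View pics/t1.png

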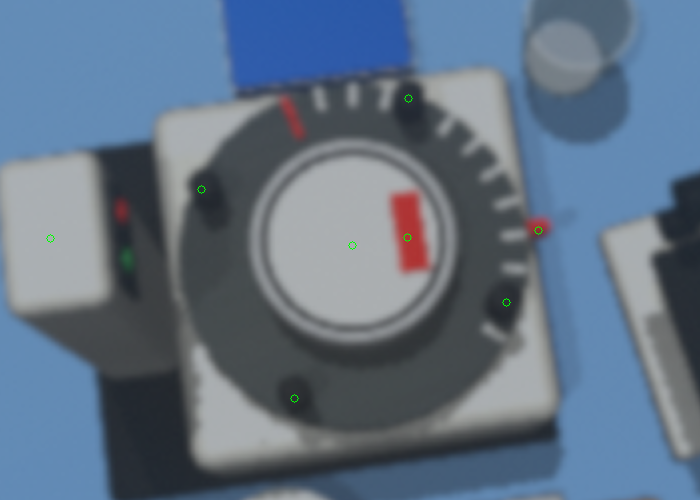

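```bash
cat >> h.py <<'E'
from scipy.spatial.transform import Rotation as Rn
P=(.5633,.1060,1.8637)
def to(x,y,z,yaw=None):
    o=bot.get_obs(); R=Rn.from_quat(o['tool_rot']).as_matrix(); d=R.T@(np.array([x,y,z])-o['eef_pos'])/.06
    c=np.degrees(np.arctan2(R[1,0],R[0,0])); print('t',round(o['clock'],2),'pos',o['eef_pos'].round(4),'yaw',c.round(1),'j',o['joint_pos'].round(2),'F',o['ft_force'].round(1),'w',round(o['grip_width'],4))
    print(' delta units',d.round(3),'turn cw',None if yaw is None else round((c-yaw+180)%360-180,1))
def polar():
    o=bot.get_obs(); d=o['eef_pos'][:2]-P[:2]; print('mill-angle',np.degrees(np.arctan2(d[1],d[0])-P[2])%360,'world-angle',np.degrees(np.arctan2(d[1],d[0])),'r',np.hypot(*d))
E
python3 - <<'E'
from h import *
to(.36,.10,.25,78); 
E
```

```text
t 0.2 pos [0.1303 0.4823 0.2307] yaw 74.9 j [ 1.31  0.24  0.    1.34 -0.    1.57] F [-0.2  0.1 -0.5] w 0.0854
 delta units [-5.154  5.358 -0.314] turn cw -3.1
```

Call:
play_rows(
  deltas=[0.5, -0.515, 0.536, -0.031, -0.3, 0.5, -0.515, 0.536, -0.031, -0.3, 0.5, -0.515, 0.536, -0.031, -0.3, 0.5, -0.515, 0.536, -0.031, -0.3, 0.5, -0.515, 0.536, -0.031, -0.3, 0.5, -0.515, 0.536, -0.031, -0.3, 0.5, -0.515, 0.536, -0.031, -0.3, 0.5, -0.515, 0.536, -0.031, -0.3, 0.5, -0.515, 0.536, -0.031, -0.3, 0.5, -0.515, 0.536, -0.031, -0.3],
)

```text
clock: 1.45
eef_pos: [0.3752, 0.097, 0.2491]
tool_rot: [0.775, 0.632, -0.0, 0.001]
ft_force: [1.2, 0.2, 0.7]
grip_width: 0.0428
```

```bash
python3 - <<'E'
from h import *
to(.6494,.0877,.25,78)
E
```

```text
t 1.45 pos [0.3752 0.097  0.2491] yaw 78.4 j [ 0.25  0.01 -0.22  1.34 -0.    0.46] F [1.2 0.2 0.7] w 0.0428
 delta units [ 0.764  4.508 -0.009] turn cw 0.4
```

Call:
play_rows(
  deltas=[0.5, 0.095, 0.56, 0, 0, 0.5, 0.095, 0.56, 0, 0, 0.5, 0.095, 0.56, 0, 0, 0.5, 0.095, 0.56, 0, 0, 0.5, 0.095, 0.56, 0, 0, 0.5, 0.095, 0.56, 0, 0, 0.5, 0.095, 0.56, 0, 0, 0.5, 0.095, 0.56, 0, 0, 0.5, 0, 0, 0, 0],
)

```text
clock: 2.58
eef_pos: [0.6562, 0.0814, 0.2453]
tool_rot: [0.777, 0.629, -0.002, -0.0]
ft_force: [0.5, 0.4, -1.3]
grip_width: 0.0429
```

```bash
python3 - <<'E'
from h import *
to(.6494,.0877,.152,78)
c=vision.camera('top');cv2.imwrite('pics/a.png',cv2.resize(c['color'][130:330,160:430],None,fx=2.8,fy=2.8,interpolation=cv2.INTER_CUBIC))
E
```

```text
t 2.58 pos [0.6562 0.0814 0.2453] yaw 78.0 j [ 0.12  0.58  0.56  1.55 -0.    0.33] F [ 0.5  0.4 -1.3] w 0.0429
 delta units [ 0.085 -0.129  1.555] turn cw -0.0
```

View pics/a.png

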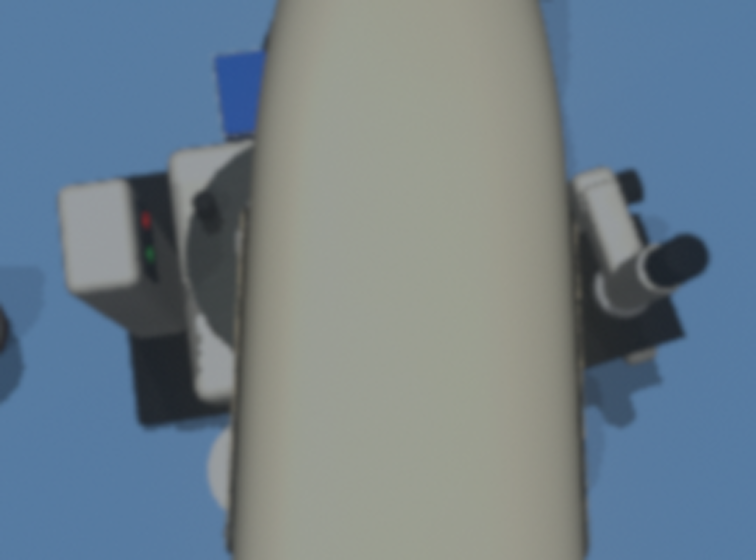

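Call:
play_rows(
  deltas=[0.5, 0.08, -0.13, 0.3, 0, 0.5, 0, 0, 0.4, 0, 0.5, 0, 0, 0, 0],
)

```text
clock: 3.0
eef_pos: [0.6456, 0.088, 0.2041]
tool_rot: [0.777, 0.629, -0.003, -0.001]
ft_force: [-0.9, -0.1, 0.4]
grip_width: 0.0427
```

```bash
python3 - <<'E'
from h import *
to(.6494,.0877,.152,78)
c=vision.camera('side');u,v=proj(c,[[.649,.088,.18]])[0].astype(int); cv2.imwrite('pics/b.png',cv2.resize(c['color'][v-80:v+80,u-110:u+110],None,fx=3.5,fy=3.5,interpolation=cv2.INTER_CUBIC))
E
```

```text
t 3.0 pos [0.6456 0.088  0.2041] yaw 78.0 j [ 0.14  0.57  0.42  1.43 -0.    0.35] F [-0.9 -0.1  0.4] w 0.0427
 delta units [0.01  0.067 0.868] turn cw 0.0
```

View pics/b.png

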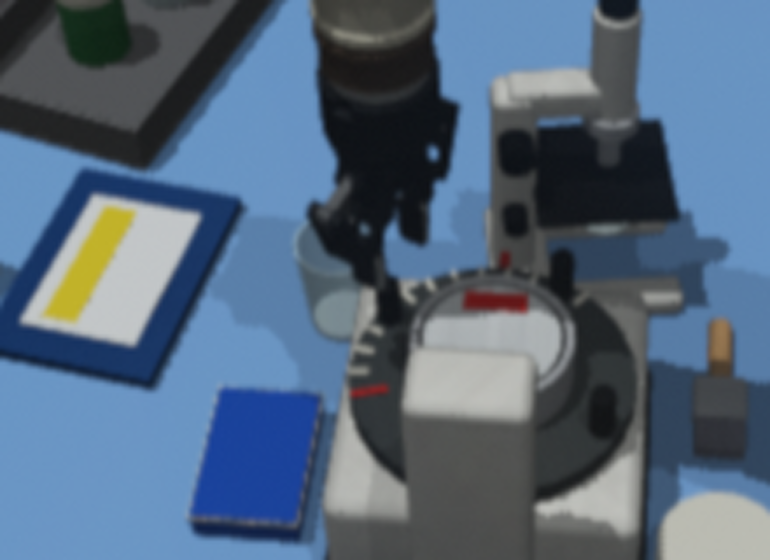

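Call:
play_rows(
  deltas=[0.5, 0, 0.06, 0.2, 0, 0.5, 0, 0, 0.25, 0, 0.5, 0, 0, 0, 0],
)

```text
clock: 3.42
eef_pos: [0.6509, 0.0875, 0.1801]
tool_rot: [0.777, 0.63, 0.001, 0.001]
ft_force: [-0.1, 0.1, -0.5]
grip_width: 0.0427
```

```bash
python3 - <<'E'
from h import *
to(.6494,.0877,.152,78)
E
```

```text
t 3.42 pos [0.6509 0.0875 0.1801] yaw 78.0 j [ 0.13  0.58  0.38  1.37 -0.    0.34] F [-0.1  0.1 -0.5] w 0.0427
 delta units [-0.001 -0.027  0.467] turn cw 0.0
```

Call:
play_rows(
  deltas=[0.5, 0, -0.02, 0.2, 0, 0.5, 0, 0, 0.2, 0, 0.5, 0, 0, 0.05, 0, 0.3, 0, 0, 0, 0, 0.3, 0, 0, 0, 0, 0.3, 0, 0, 0, 0],
)

```text
clock: 4.18
eef_pos: [0.6501, 0.0877, 0.1515]
tool_rot: [0.777, 0.63, 0.001, 0.001]
ft_force: [0.2, 0.8, 0.2]
grip_width: 0.0258
```

```bash
python3 - <<'E'
from h import *
to(.6494,.0877,.152,78);polar()
E
```

```text
t 4.17 pos [0.6501 0.0877 0.1515] yaw 78.0 j [ 0.13  0.59  0.33  1.3  -0.    0.34] F [0.2 0.8 0.2] w 0.0258
 delta units [-0.003 -0.012 -0.008] turn cw 0.0
mill-angle 241.33574909601856 world-angle -11.882106625449913 r 0.08871669788691591
```

Call:
play_rows(
  deltas=[0.3, -0.205, -0.014, 0, 8, 0.3, -0.205, -0.014, 0, 8, 0.3, -0.205, -0.014, 0, 8, 0.3, -0.205, -0.014, 0, 8, 0.3, -0.205, -0.014, 0, 8, 0.3, -0.205, -0.014, 0, 8],
)

```text
clock: 4.92
eef_pos: [0.6125, 0.0348, 0.1522]
tool_rot: [0.969, 0.248, 0.009, -0.003]
ft_force: [3.5, 0.8, -2.2]
grip_width: 0.0259
```

```bash
python3 - <<'E'
from h import *
to(.6494,.0877,.152,78);polar()
E
```

```text
t 4.92 pos [0.6125 0.0348 0.1522] yaw 28.8 j [0.05 0.49 0.17 1.23 0.01 1.12] F [ 3.5  0.8 -2.2] w 0.0259
 delta units [ 0.963 -0.476  0.021] turn cw -49.2
mill-angle 197.8821808097753 world-angle -55.335674911693175 r 0.08651437219799668
```

Call:
play_rows(
  deltas=[0.3, -0.21, -0.02, 0, 6.8, 0.3, -0.21, -0.01, 0, 7, 0.3, -0.21, -0.01, 0, 7, 0.3, -0.21, -0.01, 0, 7, 0.3, -0.21, -0.01, 0, 7, 0.3, -0.21, -0.01, 0, 7, 0.3, 0, 0, 0, 0],
)

```text
clock: 5.8
eef_pos: [0.5468, 0.0241, 0.1544]
tool_rot: [0.992, -0.126, 0.019, -0.007]
ft_force: [0.3, -0.4, -0.3]
grip_width: 0.0256
```

```bash
python3 - <<'E'
from h import *
to(.6494,.0877,.152);polar()
E
```

```text
t 5.8 pos [0.5468 0.0241 0.1544] yaw -14.5 j [ 0.04  0.35 -0.05  1.13  0.01  1.86] F [ 0.3 -0.4 -0.3] w 0.0256
 delta units [ 1.388 -1.452  0.117] turn cw None
mill-angle 151.8479943108506 world-angle -101.3698614106179 r 0.08357936826227452
```

Call:
play_rows(
  deltas=[0.3, -0.19, 0.03, 0.02, 5, 0.3, -0.15, 0.02, 0.01, 5.5, 0.3, -0.08, 0, 0, 3, 0.3, -0.05, 0, 0, 2, 0.3, -0.05, 0, 0, 1],
)

```text
clock: 6.42
eef_pos: [0.5253, 0.0311, 0.1552]
tool_rot: [0.963, -0.267, 0.026, -0.011]
ft_force: [1.9, -2.5, -1.8]
grip_width: 0.0257
```

```bash
python3 - <<'E'
from h import *
to(.6494,.0877,.152);polar()
E
```

```text
t 6.42 pos [0.5253 0.0311 0.1552] yaw -31.0 j [ 0.06  0.29 -0.13  1.09  0.    2.17] F [ 1.9 -2.5 -1.8] w 0.0257
 delta units [ 1.284 -1.868  0.176] turn cw None
mill-angle 136.3429632543227 world-angle -116.87489246714578 r 0.0839632530336868
```

Call:
play_rows(
  deltas=[0.3, -0.05, 0.02, 0.02, 0, 0.3, -0.05, 0.02, 0.01, 0, 0.3, -0.05, 0, 0, 0],
)

```text
clock: 6.8
eef_pos: [0.5236, 0.0318, 0.155]
tool_rot: [0.963, -0.266, 0.034, -0.011]
ft_force: [11.2, -6.6, -9.0]
grip_width: 0.0257
```

```bash
python3 - <<'E'
from h import *
to(.6494,.0877,.152);polar()
E
```

```text
t 6.8 pos [0.5236 0.0318 0.155 ] yaw -30.9 j [ 0.06  0.28 -0.15  1.07 -0.    2.17] F [11.2 -6.6 -9. ] w 0.0257
 delta units [ 1.315 -1.87   0.202] turn cw None
mill-angle 135.06594492698116 world-angle -118.15191079448735 r 0.08416323820216282
```

Call:
play_rows(
  deltas=[0.3, -0.08, 0, 0, 0, 0.3, -0.06, 0, 0, 0],
)

```text
clock: 7.05
eef_pos: [0.5239, 0.0316, 0.1549]
tool_rot: [0.963, -0.267, 0.042, -0.008]
ft_force: [11.3, -6.4, -8.5]
grip_width: 0.0257
```

```bash
python3 - <<'E'
from h import *
to(.6494,.0877,.152);polar()
c=vision.camera('side');u,v=proj(c,[[.563,.106,.16]])[0].astype(int); cv2.imwrite('pics/d.png',cv2.resize(c['color'][v-80:v+80,u-110:u+110],None,fx=3.5,fy=3.5,interpolation=cv2.INTER_CUBIC))
E
```

```text
t 7.05 pos [0.5239 0.0316 0.1549] yaw -31.1 j [ 0.07  0.27 -0.16  1.05 -0.01  2.18] F [11.3 -6.4 -8.5] w 0.0257
 delta units [ 1.302 -1.873  0.221] turn cw None
mill-angle 135.32086119210717 world-angle -117.89699452936128 r 0.08419735796953033
```

View pics/d.png

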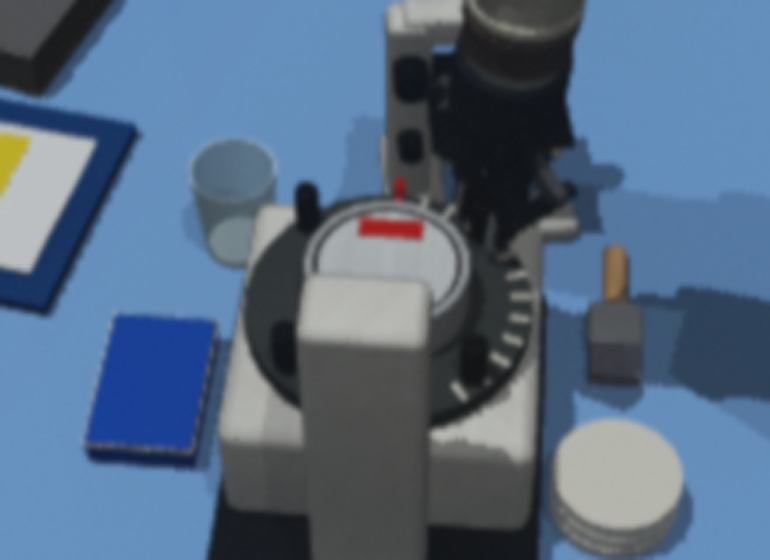

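Call:
play_rows(
  deltas=[0.3, 0.2, 0.03, 0, -8, 0.3, 0.2, 0.01, 0, -8, 0.3, 0.2, 0, 0, -8, 0.3, 0.2, -0.01, 0, -8, 0.3, 0.2, -0.01, 0, -8, 0.3, 0, 0, 0, 0],
)

```text
clock: 7.85
eef_pos: [0.5687, 0.0189, 0.1544]
tool_rot: [0.995, 0.093, 0.03, 0.002]
ft_force: [1.2, -0.2, 0.5]
grip_width: 0.0259
```

```bash
python3 - <<'E'
from h import *
to(.6494,.0877,.152);polar()
E
```

```text
t 7.85 pos [0.5687 0.0189 0.1544] yaw 10.7 j [ 0.03  0.37 -0.02  1.12 -0.    1.42] F [ 1.2 -0.2  0.5] w 0.0259
 delta units [ 1.53  -0.878  0.121] turn cw None
mill-angle 166.7612860519996 world-angle -86.45656966946888 r 0.08726442615396895
```

Call:
play_rows(
  deltas=[0.3, 0.2, 0.02, 0, -3, 0.3, 0.17, 0.01, 0, -5, 0.3, 0, 0, 0, 0],
)

```text
clock: 8.22
eef_pos: [0.5857, 0.0212, 0.1538]
tool_rot: [0.987, 0.161, 0.024, 0.004]
ft_force: [-0.2, 0.6, 0.7]
grip_width: 0.0253
```

```bash
cat >> h.py <<'E'
def marks(a,name,cx=(-.1,0,.145)):
    c=vision.camera('side'); w=mill(P,[cx])[0]; u,v=proj(c,[w])[0].astype(int); G=cv2.resize(c['color'][v-50:v+50,u-70:u+70],None,fx=5.5,fy=5.5,interpolation=cv2.INTER_CUBIC)
    for k,t in enumerate(np.pi+a-np.radians(12)*np.arange(12)):
        for q in proj(c,mill(P,[[.098*np.cos(t),.098*np.sin(t),.141]])): cv2.circle(G,tuple(int(z) for z in ((q-[u-70,v-50])*5.5+2.7)),4,(0,0,255) if k==0 else (0,255,0),1)
    cv2.imwrite(name,G)
E
python3 - <<'E'
from h import *
to(.6494,.0877,.152);polar(); marks(np.radians(40),'pics/e.png')
E
```

```text
t 8.22 pos [0.5857 0.0212 0.1538] yaw 18.6 j [ 0.04  0.41  0.04  1.15 -0.    1.28] F [-0.2  0.6  0.7] w 0.0253
 delta units [ 1.357 -0.715  0.082] turn cw None
mill-angle 177.97498509752626 world-angle -75.24287062394224 r 0.08774324296729245
```

View pics/e.png

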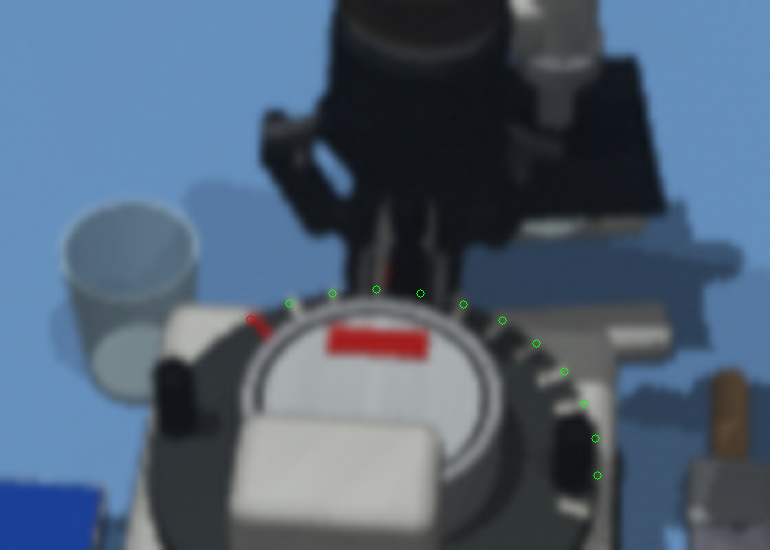

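```bash
cat >> h.py <<'E'
def polarim(name,cam,z=.1412):
    c=vision.camera(cam); th=np.radians(np.arange(0,360,.25)); r=np.arange(.070,.112,.0005)
    A,B=np.meshgrid(th,r); W=mill(P,np.c_[(B*np.cos(A)).ravel(),(B*np.sin(A)).ravel(),np.full(A.size,z)])
    m=proj(c,W).astype(np.float32).reshape(*A.shape,2); g=cv2.remap(c['color'],m[...,0],m[...,1],cv2.INTER_CUBIC)
    return g  # rows r, cols angle/0.25
E
python3 - <<'E'
from h import *
g=polarim('', 'side'); G=np.vstack([cv2.resize(g[:,i*480:(i+1)*480],None,fx=1.6,fy=2) for i in range(3)]); cv2.imwrite('pics/f.png',G)
E
```

```text
(no output)
```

View pics/f.png

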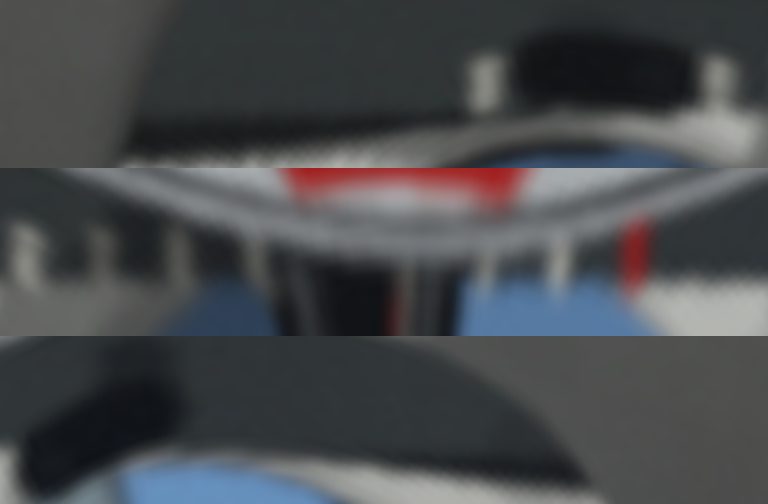

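Call:
play_rows(
  deltas=[0.3, 0.1, 0, 0, -2, 0.3, 0.07, 0, 0, -3, 0.3, 0, 0, 0, 0],
)

```text
clock: 8.7
eef_pos: [0.593, 0.0236, 0.154]
tool_rot: [0.979, 0.205, 0.022, 0.006]
ft_force: [0.3, -1.4, -0.2]
grip_width: 0.0254
```

```bash
cat >> h.py <<'E'
def ring(cam):
    g=polarim('',cam).astype(float); w=g[int(.019/.0005):int(.025/.0005)].min(2).mean(0); b=g[38:50].mean(0); red=b[:,2]-b[:,:2].max(1)
    from scipy.signal import find_peaks
    s=w-cv2.blur(w[None],(61,1))[0]; k,_=find_peaks(s,height=12,distance=20); print(cam,'white',(k*.25)[(k*.25>40)&(k*.25<300)],'red',np.argsort(-red)[:5]*.25,red.max().round())
E
python3 - <<'E'
from h import *
to(.6494,.0877,.152);polar(); ring('side')
E
```

```text
t 8.7 pos [0.593  0.0236 0.154 ] yaw 23.7 j [ 0.04  0.43  0.07  1.17 -0.    1.2 ] F [ 0.3 -1.4 -0.2] w 0.0254
 delta units [ 1.288 -0.603  0.073] turn cw None
mill-angle 183.0268405236906 world-angle -70.19101519777792 r 0.08760076383682064
side white [ 80.25 116.5  128.5  140.5  152.25 164.25 188.5  200.5  211.5 ] red [223.5  223.75 223.25 224.   223.  ] 87.0
```

```bash
python3 - <<'E'
from h import *
for cam in('top','side'):
    c=vision.camera(cam); im=cv2.imread(f'pics/{cam}0.png').astype(float)
    for what,(x,y,z) in dict(pointer=(-.106,0,.144),mark=(-.03,0,.18)).items():
        q=proj(c,mill(P,[[x,y,z]]))[0]/.7; u,v=q.astype(int); R=14 if what=='pointer' else 24
        s=im[v-R:v+R,u-R:u+R]; w=np.clip(s[...,2]-s[...,:2].max(2)-25,0,None); yy,xx=np.mgrid[v-R:v+R,u-R:u+R]
        m=np.array([(w*xx).sum(),(w*yy).sum()])/w.sum()*.7
        X=back(c,m,z)-[P[0],P[1],0]; cr=proj(c,mill(P,[[0,0,.182]]))[0]
        print(cam,what,'pix',m/.7,'pred',q,'mill-angle',np.degrees(np.arctan2(X[1],X[0])-P[2])%360,'r',np.hypot(X[0],X[1]))
    # column silhouette unaffected
E
```

```text
top pointer pix [451.04703833 303.34785134] pred [451.26198444 304.48713276] mill-angle 181.0057041716315 r 0.10599010616216245
top mark pix [405.5790447 305.2935366] pred [404.58267515 307.13212596] mill-angle 184.6305734964847 r 0.03203176482678554
side pointer pix [412.80915493 277.62676056] pred [412.74373854 277.43527977] mill-angle 179.91741677655617 r 0.10554628707332885
side mark pix [409.5455024  293.85233928] pred [409.26091211 296.15571809] mill-angle 179.8968136898925 r 0.03515427190806197
```

Call:
play_rows(
  deltas=[0.3, 0.06, 0, 0, 0, 0.3, 0.05, 0, 0, -2, 0.3, 0, 0, 0, 0],
)

```text
clock: 9.22
eef_pos: [0.5982, 0.0254, 0.154]
tool_rot: [0.975, 0.222, 0.021, 0.007]
ft_force: [-1.1, -1.7, 0.0]
grip_width: 0.0254
```

```bash
python3 - <<'E'
from h import *
to(.6494,.0877,.152);polar(); ring('side')
E
```

```text
t 9.22 pos [0.5982 0.0254 0.154 ] yaw 25.7 j [ 0.05  0.44  0.09  1.17 -0.01  1.17] F [-1.1 -1.7  0. ] w 0.0254
 delta units [ 1.217 -0.567  0.065] turn cw None
mill-angle 186.65935976397859 world-angle -66.55849595748991 r 0.0878379563945312
side white [ 83.75 120.   132.   144.   155.75 168.   191.5  204.25 215.25] red [227.   227.25 226.75 227.5  226.5 ] 84.0
```

Call:
play_rows(
  deltas=[0.5, 0, 0, 0, 0, 0.5, 0, 0, 0, 0, 0.5, 0, 0, -0.3, 0, 0.5, 0, 0, -0.6, 0, 0.5, 0, 0, -0.6, 0, 0.5, 0, 0, -0.3, 0, 0, 0, 0, 0, 0],
)

```text
clock: 10.15
eef_pos: [0.5956, 0.0287, 0.266]
tool_rot: [0.974, 0.223, 0.024, 0.005]
ft_force: [0.5, -0.4, 0.1]
grip_width: 0.0257
```

```bash
python3 - <<'E'
from h import *
w=mill(P,[[-.03,0,.22]])[0]; to(*w,16.8); ring('side')
E
```

```text
t 10.15 pos [0.5956 0.0287 0.266 ] yaw 25.8 j [ 0.05  0.39  0.3   1.43 -0.    1.17] F [ 0.5 -0.4  0.1] w 0.0257
 delta units [-0.037 -0.916  0.746] turn cw 9.0
side white [ 83.75 120.   132.   144.   156.   168.   191.75 203.25 215.25] red [227.   227.25 226.75 227.5  226.5 ] 84.0
```

Call:
play_rows(
  deltas=[0, -0.58, -0.28, 0, 0, 0, -0.58, -0.28, 0, 0, 0, -0.58, -0.28, 0, 0, 0, -0.58, -0.28, 0, 0, 0, -0.58, -0.28, 0, 0, 0, -0.58, -0.28, 0, 0, 0, -0.58, -0.28, 0, 0, 0, 0, 0, 0, 0],
)

```text
clock: 11.2
eef_pos: [0.3117, 0.029, 0.2402]
tool_rot: [0.975, 0.224, 0.015, 0.003]
ft_force: [0.3, -0.4, -0.1]
grip_width: -0.0001
```

```bash
python3 - <<'E'
from h import *
w=mill(P,[[-.03,0,.22]])[0]; to(*w,16.8); ring('side'); ring('top')
c=vision.camera('top');G=[]
c=vision.camera('top'); u,v=proj(c,mill(P,[[0,0,.16]]))[0].astype(int); a=cv2.resize(c['color'][v-50:v+50,u-65:u+65],None,fx=6,fy=6,interpolation=cv2.INTER_CUBIC); cv2.imwrite('pics/g.png',a)
E
```

```text
t 11.2 pos [0.3117 0.029  0.2402] yaw 25.9 j [ 0.09 -0.17 -0.4   1.31 -0.    1.21] F [ 0.3 -0.4 -0.1] w -0.0001
 delta units [4.244 1.162 0.47 ] turn cw 9.1
side white [ 84.   120.   132.25 144.25 156.   167.75 191.75 203.25 215.25] red [227.   227.25 226.75 227.5  226.5 ] 83.0
top white [ 83.5  108.25 120.5  133.   145.5  157.5  169.5  194.   205.25 216.75] red [228.5  228.25 228.75 228.   229.  ] 76.0
```

View pics/g.png

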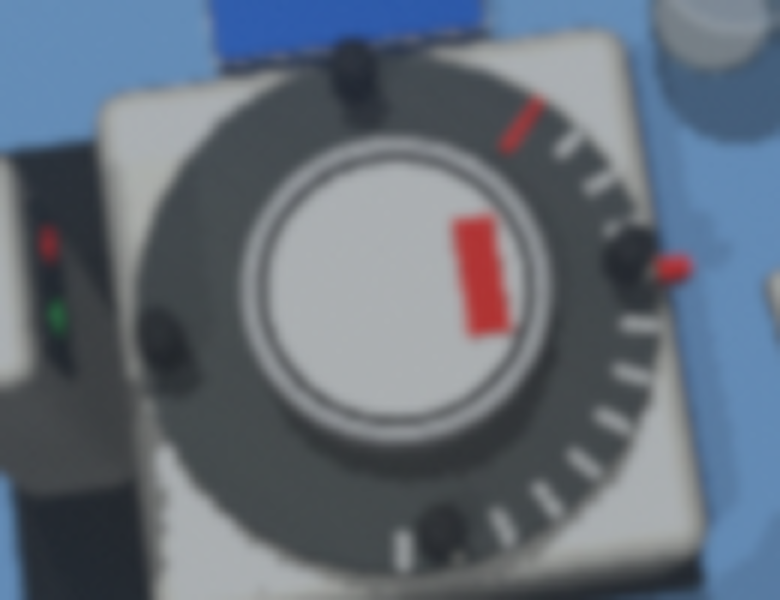

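Call:
play_rows(
  deltas=[0, 0.53, 0.145, 0.02, 0, 0, 0.53, 0.145, 0.02, 0, 0, 0.53, 0.145, 0.02, 0, 0, 0.53, 0.145, 0.02, 0, 0, 0.53, 0.145, 0.02, 0, 0, 0.53, 0.145, 0.02, 0, 0, 0.53, 0.145, 0.02, 0, 0, 0.4, 0.1, 0.02, 0, 0, 0, 0, 0, 9],
)

```text
clock: 12.52
eef_pos: [0.5848, 0.078, 0.2316]
tool_rot: [0.99, 0.143, 0.014, 0.001]
ft_force: [-0.3, 0.7, 0.3]
grip_width: 0.0
```

```bash
python3 - <<'E'
from h import *
w=mill(P,[[-.031,0,.19]])[0]; to(*w,16.8)
E
```

```text
t 12.53 pos [0.5848 0.078  0.2316] yaw 16.5 j [ 0.13  0.4   0.23  1.37 -0.    1.42] F [-0.3  0.7  0.3] w 0.0
 delta units [-0.227 -0.037  0.687] turn cw -0.3
```

Call:
play_rows(
  deltas=[0, -0.22, -0.04, 0.2, 0, 0, 0, 0, 0.2, 0, 0, 0, 0, 0.2, 0, 0, 0, 0, 0, 0],
)

```text
clock: 13.02
eef_pos: [0.5759, 0.0767, 0.1894]
tool_rot: [0.99, 0.143, 0.013, 0.001]
ft_force: [-1.3, 0.6, -0.6]
grip_width: -0.0003
```

```bash
python3 - <<'E'
from h import *
w=mill(P,[[-.031,0,.16]])[0]; to(*w,16.8)
E
```

```text
t 13.03 pos [0.5759 0.0767 0.1894] yaw 16.4 j [ 0.13  0.4   0.12  1.26 -0.    1.42] F [-1.3  0.6 -0.6] w -0.0003
 delta units [-0.072 -0.013  0.489] turn cw -0.4
```

Press down in small steps.

Call:
play_rows(
  deltas=[0, -0.07, -0.01, 0.06, 0, 0, 0, 0, 0.1, 0, 0, 0, 0, 0.1, 0, 0, 0, 0, 0.08, 0],
)

```text
clock: 13.52
eef_pos: [0.5731, 0.0763, 0.17]
tool_rot: [0.99, 0.143, 0.015, 0.001]
ft_force: [-0.9, 0.1, 3.4]
grip_width: 0.0002
```

```bash
python3 - <<'E'
from h import *
w=mill(P,[[-.031,0,.16]])[0]; to(*w,16.8)
E
```

```text
t 13.53 pos [0.5731 0.0763 0.17  ] yaw 16.4 j [ 0.13  0.4   0.07  1.21 -0.    1.42] F [-0.9  0.1  3.4] w 0.0002
 delta units [-0.019 -0.005  0.167] turn cw -0.4
```

Call:
play_rows(
  deltas=[0, 0, 0, 0.08, 0, 0, 0, 0, 0.08, 0, 0, 0, 0, 0.06, 0],
)

```text
clock: 13.9
eef_pos: [0.576, 0.075, 0.1605]
tool_rot: [0.99, 0.142, 0.019, 0.003]
ft_force: [-3.7, -4.8, 17.8]
grip_width: -0.0001
```

```bash
python3 - <<'E'
from h import *
w=mill(P,[[-.031,0,.155]])[0]; to(*w,16.8)
E
```

```text
t 13.9 pos [0.576  0.075  0.1605] yaw 16.4 j [ 0.13  0.41  0.05  1.18 -0.01  1.42] F [-3.7 -4.8 17.8] w -0.0001
 delta units [-0.057 -0.039  0.089] turn cw -0.4
```

Call:
play_rows(
  deltas=[0, 0, 0, 0.07, 0, 0, 0, 0, 0.06, 0],
)

```text
clock: 14.15
eef_pos: [0.579, 0.0728, 0.1582]
tool_rot: [0.99, 0.141, 0.023, 0.006]
ft_force: [-3.0, -2.7, 11.4]
grip_width: 0.0001
```

```bash
python3 - <<'E'
from h import *
w=mill(P,[[-.031,0,.155]])[0]; to(*w,16.8)
E
```

```text
t 14.15 pos [0.579  0.0728 0.1582] yaw 16.3 j [ 0.13  0.41  0.05  1.16 -0.01  1.42] F [-3.  -2.7 11.4] w 0.0001
 delta units [-0.093 -0.089  0.047] turn cw -0.5
```

Call:
play_rows(
  deltas=[0, 0, 0, -0.3, 0, 0, 0, 0, -0.6, 0, 0, 0, 0, -0.6, 0, 0, 0, 0, -0.2, 0, 0, -0.6, -0.15, 0, 0, 0, -0.6, -0.15, 0, 0, 0, -0.6, -0.15, 0, 0, 0, -0.6, -0.15, 0, 0, 0, -0.6, -0.15, 0, 0, 0, -0.6, -0.15, 0, 0, 0, -0.6, -0.15, 0, 0, 0, 0, 0, 0, 0],
)

```text
clock: 15.65
eef_pos: [0.3035, 0.0616, 0.2377]
tool_rot: [0.99, 0.141, 0.014, 0.006]
ft_force: [0.8, -0.3, 0.0]
grip_width: 0.0003
```

```bash
python3 - <<'E'
from h import *
to(.3,0,.25); ring('side'); ring('top')
ims=[]
for n in('top','side'):
    c=vision.camera(n); u,v=proj(c,mill(P,[[0,0,.16]]))[0].astype(int); ims.append(cv2.resize(c['color'][v-70:v+70,u-48:u+48],None,fx=4.1,fy=4.1,interpolation=cv2.INTER_CUBIC))
    if n=='side':
        for k in (0,.5,.6,.7):  # raised far-edge top corner in image for tilt k
            a=np.linspace(-.6,.6,5); L=[[.047*np.cos(t)*np.cos(k)-.003*np.sin(k),.047*np.sin(t),.177+.003*np.cos(k)+.047*np.cos(t)*np.sin(k)] for t in a]
            print(k,((proj(c,mill(P,L))-[u-48,v-70])*4.1)[[0,2,4]].round(0).tolist())
    else:
        for k in (0,.5,.6,.7):
            L=[[-.03*np.cos(k)-.003*np.sin(k),0,.177+.003*np.cos(k)-.03*np.sin(k)],[.047*np.cos(k)-.003*np.sin(k),0,.177+.003*np.cos(k)+.047*np.sin(k)]]
            print('top',k,((proj(c,mill(P,L))-[u-48,v-70])*4.1).round(0).tolist())
cv2.imwrite('pics/h.png',np.hstack(ims))
E
```

```text
t 15.65 pos [0.3035 0.0616 0.2377] yaw 16.2 j [ 0.21 -0.17 -0.41  1.31 -0.01  1.5 ] F [ 0.8 -0.3  0. ] w 0.0003
 delta units [-0.337  0.973 -0.198] turn cw None
side white [ 84.   120.   132.25 144.   156.   167.75 191.75 203.25 215.25] red [227.   227.25 226.75 227.5  226.5 ] 84.0
top white [ 83.5  108.25 120.5  133.   145.5  157.5  169.5  194.   205.25 216.75] red [228.25 228.5  228.75 228.   227.75] 77.0
top 0 [[255.0, 275.0], [111.0, 295.0]]
top 0.5 [[250.0, 280.0], [122.0, 286.0]]
top 0.6 [[247.0, 282.0], [127.0, 284.0]]
top 0.7 [[244.0, 283.0], [133.0, 282.0]]
0 [[146.0, 316.0], [192.0, 330.0], [240.0, 322.0]]
0.5 [[146.0, 287.0], [193.0, 295.0], [241.0, 293.0]]
0.6 [[147.0, 280.0], [193.0, 287.0], [242.0, 286.0]]
0.7 [[147.0, 273.0], [193.0, 279.0], [242.0, 279.0]]
```

View pics/h.png

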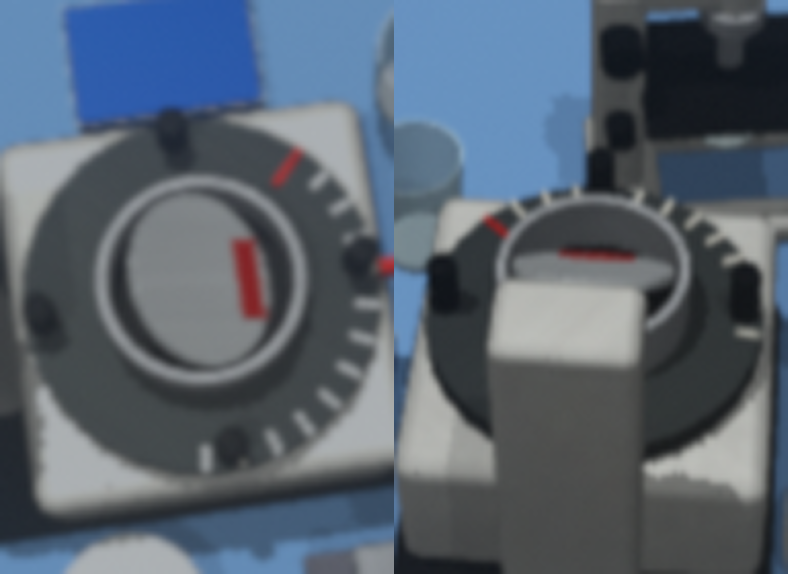

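```bash
python3 - <<'E'
from h import *
for cam,m0 in(('top',(405.579,305.293)),('side',(409.546,293.852))):
    c=vision.camera(cam); im=cv2.resize(c['color'],(800,600),interpolation=cv2.INTER_CUBIC).astype(float)
    f=lambda k: proj(c,mill(P,[[-.03*np.cos(k)-.003*np.sin(k),0,.177+.003*np.cos(k)-.03*np.sin(k)]]))[0]/.7
    u,v=f(.65).astype(int);R=20; s=im[v-R:v+R,u-R:u+R]; w=np.clip(s[...,2]-s[...,:2].max(2)-25,0,None); yy,xx=np.mgrid[v-R:v+R,u-R:u+R]
    m=np.array([(w*xx).sum(),(w*yy).sum()])/w.sum(); print(cam,'moved',m-m0,[(k,(f(k)-f(0)).round(2)) for k in(.4,.5,.6,.7)])
    # area ratio of mark: foreshortening
    L=lambda k:[[r*np.cos(k)-.003*np.sin(k),y,.177+.003*np.cos(k)+r*np.sin(k)] for r,y in((-.035,-.01),(-.025,-.01),(-.025,.01),(-.035,.01))]
    print(' mark area now',(w>0).sum(),'model area ratio',[(k,round(cv2.contourArea(proj(c,mill(P,L(k))).astype(np.float32))/cv2.contourArea(proj(c,mill(P,L(0))).astype(np.float32)),2)) for k in(.5,.6,.7)])
E
```

```text
top moved [-3.68701144  2.96481729] [(0.4, array([-1.03,  1.54])), (0.5, array([-1.75,  1.97])), (0.6, array([-2.65,  2.4 ])), (0.7, array([-3.7 ,  2.85]))]
 mark area now 246 model area ratio [(0.5, 0.82), (0.6, 0.76), (0.7, 0.7)]
side moved [-0.42636117 11.99675847] [(0.4, array([-0.04,  5.19])), (0.5, array([-0.08,  6.74])), (0.6, array([-0.14,  8.38])), (0.7, array([-0.21, 10.07]))]
 mark area now 81 model area ratio [(0.5, 0.46), (0.6, 0.34), (0.7, 0.22)]
```

```bash
python3 -c "
from workcell import ticket; print(ticket.job_done())"
```

```text
the job is handed in; nothing more can be done
None
```

The ring is set four clicks off the burrs and the feed cover is fully open. I handed the job in at about 16 s on the robot's clock.

- **Ring:** I caged lug 1 between the part-open fingers and swept the ring clockwise until the hard stop. There the force rose from about 3 N to about 15 N and the tool stopped moving. I then backed it off to the fourth white mark. The last readings were about 47.8° from the side camera and 48.7° from the top camera, against a target of 48°. The two disagree by about 1°, which is within the calibration. They read the same after the cover was pressed.
- **Cover:** I pressed the red-marked edge with shut fingers until it met its stop, at about 18–19 N. With the arm clear, the red mark's shift in the top view matches a tilt of 0.70 rad. The side view showed somewhat more shift than the model gives for 0.70, and there the mark is partly hidden by the collar rim.
- **Other objects:** I touched nothing else on purpose, and nothing looked out of place in the last crops around the mill. I did not measure the loose items again at the end.

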